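# Seat a capacitor in the test block and hold the probe on its red dot

### The arm

A 6-joint arm with a two-finger parallel gripper is mounted at the origin on a cart in front of the work surface, level with it; the furniture and walls round the work are solid. World frame = base frame: x ahead of the robot, y to its left, z up, the work surface at z = 0. Lengths are in m, angles in degrees, forces in N, time in s.
With the tool pointing down it reaches from about 0.4 to 0.825 m from the base axis. Payload 7 kg.
Tool frame: the origin (TCP) lies midway between the tips of the shut fingers; the grasp point (between the pads) lies 19 mm behind it; z points along the fingers, y is the line along which they close (so a half turn about z gives the same grasp; the last joint's range is limited). The gripper opens to 88 mm and grips with 3 to 60 N. Pads are 19 mm wide; open, the fingers measure 130 mm over their backs; the gripper's body (78 mm by 193 mm) begins 47 mm behind the grasp point.
Start: joints at [-57.29, 20.546, 0.682, 0, -70.136, -16.507], TCP at [0.188, -0.648, 0.227] pointing down, gripper open.
Joint ranges: [-176.03, 176.03], [-82.01, 121.73], [-58.28, 71.71], [-173.87, 95.51], [-174.79, -0.11], [-173.66, 173.66]. Speed limits (degrees/s): [136.94, 136.94, 172.46, 180, 180, 180].

### API

Orientations are given as [roll, pitch, yaw] about the fixed x, y, z axes, in that order (R = Rz(yaw) Ry(pitch) Rx(roll)).
In Python, from plant import ctrl gives the robot as it stands. The module is installed in compiled form; this text tells all that it offers.
- The arm moves only by the tool send_rows, never from a script. Its argument "plan" is a list that holds one entry, the list of rows, each a list of 6 numbers: the shift along the tool's x, y, z in normalised numbers (1 is 30 cm), then the turn, a rotation vector about the tool's x, y, z in a scale on which 1.0 is 90 degrees. A call has 1 to 8 rows; each row is the pose to reach, as a shift and turn from the pose commanded when the call began, along the tool's axes at that moment; what a row does not reach only later rows make up. A row lasts 1/12 s, in which the tool goes at most 41.7 mm and 7.16 degrees, less where a joint would pass 70% of its speed; a pose out of reach is approached as far as the arm can. A call with a gripper value outside its range is refused whole. "fingers" is the opening, from 0 (shut) to 1 (fully open), set as the call begins (left out, the last holds). The fingers move at their own pace and stop on an object; the grip force is fixed at half the most. Time passes only in rows, so rows that repeat a pose let the fingers close. It gives the time, the measured TCP pose, the force, the opening and the grip force at its end, in the units of the state.
- ctrl.get_obs(): the state, without advancing time (a new reading comes with each control period).
- ctrl.snapshot(name): name is "scene" or "top" or "wrist"; returns a dict with "img" (420x560x3 uint8, red, green, blue), "K" (3x3 intrinsics, pixels), "pose" (4x4, takes a point from camera to world coordinates). Camera axes: x right, y down, z forward; pixel columns grow to the right and rows downward; lengths in m; the calibration is good to about 2 mm. A picture is of the moment at which its call begins. There is no depth.
- ctrl.close_job(): hands the job in; it is judged then, once.
The state is a dict: "clock": time; "joint_pos": joint angles; "qvel": joint speeds; "tau": joint torques, N m; "tool_pos": TCP position; "orientation": TCP orientation; "force": force on the tool from outside, world axes, zero at the start; "moment": the same for the moment, N m; "opening": finger opening in m; "gripper_force": force on a finger pad.
Only numpy, scipy, OpenCV 4.12 (cv2) and the standard library are available. Lean on these libraries where they do the work, as an engineer would, in place of code of your own. Each camera call takes 0.05 s, during which the arm holds its last target. There are 200 camera calls.

### The job

Test the capacitor that carries a red dot: take it from the foam pad, lower it gently, dot still up, into the round well of the test block until it stands on the bottom, and let go of it. Then draw the spring-tipped probe out of its slanted holder and hold it upright with its tip on the red dot, pressing only lightly, so that the sprung tip is pushed in about halfway. Finish while holding the probe there (do not put it down), and leave the plain capacitor, the loose tape, coil and pin strip alone.

Things in the scene. Friction and masses are not known exactly. Their poses are not given: they have to be found in the camera images.
- marked_capacitor: The capacitor to test: black upright cylinder, 30 mm in diameter, 42 mm tall, about 40 g, a red dot 12 mm across in the middle of its top end; loose. It stands upside down (short pins hidden in the foam): its origin is the centre of its TOP end and its own z axis points DOWN. On the foam pad its lower end is 25 mm and its top end 67 mm above the worktop.
- dot (a point): Centre of the red dot, on the top end of the marked capacitor (same point as its origin). Once seated in the well it is 15 mm above the test block's top.
- plain_capacitor: A like capacitor without a dot, standing on the same foam pad 72 mm (centre to centre) from the marked one, same frame; either may be at either end of the pad. To be left alone.
- foam_pad: Black foam pad on an aluminium base, fixed, 60 x 136 x 25 mm (x, y, z); origin at the centre of its underside. The two capacitors stand on it at y = +36 and -36 mm of its frame, so a grasp that closes along its x axis has most room.
- test_block: Grey block, fixed, 90 x 84 x 48 mm (x, y, z), a round well in its top ringed by copper dashes; origin at the centre of its underside. The well is vertical, its axis at (0, 12) mm of the block's frame, 36 mm in diameter (2 mm chamfer at the mouth), 27 mm deep, flat bottom 21 mm above the worktop. It may stand left or right, exchanged with the foam pad.
- well_mouth (a point): Centre of the well's mouth, level with the block's top (48 mm above the worktop).
- probe_holder: Probe holder, fixed: dark base plate 70 x 56 x 18 mm with a slanted aluminium tube, 25 mm outside, 15 mm bore, open at the top, 58 mm long; origin on the worktop. The tube leans 25 degrees (0.436 rad) from vertical: its mouth lies towards -x of the holder's frame, that is roughly towards the robot.
- holder_mouth (a point): Centre of the tube's mouth, 75 mm above the worktop, at x = -8 mm of the holder's frame.
- probe: Spring-tipped test probe, loose, 70 g, 123 mm long, in the holder's tube, collar on its mouth, so leaning 25 degrees; to be drawn out along its axis. Origin at the end of the relaxed tip, z runs along the probe to the handle. Along z: brass tip 5 mm thick, 0-15 mm; black nose 10 mm thick, 15-52; collar 23 mm across, 52-57; round red handle 16 mm across, 57-123. In the holder, 0-52 is in the tube.
- probe_grip (a point): Point on the probe's axis 95 mm from the relaxed tip end, a good place to grip the red handle.
- tip_end (a point): End of the brass tip, the point that has to touch the dot (moves into the probe as the tip is pressed).
- probe_tip (a joint): How far the brass tip is pushed into the probe, m: 0 relaxed, 0.010 fully in; spring of 300 N/m, so halfway (0.005) is about 1.5 N.
- tape_white: Loose roll of white tape, 60 mm across, 18 mm high, lying flat at the right; to be left alone. Origin at the centre of its underside.
- coil: Loose copper-coloured ring coil, 40 mm across, 17 mm high, at the left; to be left alone. Origin at the centre of its underside.
- pin_board: Loose small green strip with upright pins, 12 x 48 x 22 mm, at the left; to be left alone. Origin at the centre of its underside.
Not all that is in view belongs to the job. What is shaped like the marked_capacitor but pink is not meant.

How it is judged (in metres and radians):
On the way:
1. the marked capacitor stands on the bottom of the well, dot up, and has been let go, while the probe is still in its holder (horizontal distance between dot and well_mouth below 0.006 m and z of dot in the frame of well_mouth below 0.018 m and angle between marked_capacitor's own z axis and vertical above 3 rad and contact force between the fingers and marked_capacitor below 0.05 N and distance between probe_grip and holder_mouth below 0.052 m), for 0.2 s.
At the end, for the whole second after the job is handed in: Marked capacitor on the well's bottom, dot up, within 6 mm of the well's axis, not touched by the fingers; probe held still by the fingers alone, upright to 0.12 rad, tip end within 6.5 mm of the dot's centre, pushed in 2 to 8 mm with 0.3 to 4 N (horizontal distance between dot and well_mouth below 0.006 m and z of dot in the frame of well_mouth below 0.018 m and angle between marked_capacitor's own z axis and vertical above 3 rad and contact force between the fingers and marked_capacitor below 0.05 N and distance between tip_end and dot below 0.0065 m and angle between probe's own z axis and vertical below 0.12 rad and value of joint probe_tip between 0.002 and 0.008 m and contact force between probe and marked_capacitor between 0.3 and 4 N and contact force between the fingers and probe above 1 N and contact force between probe and test_block below 0.05 N and contact force between probe and probe_holder below 0.05 N and linear speed of probe below 0.02 m/s); the arm keeps its last pose, push and grip.
It fails at once if the capacitor was dropped or slammed into the well (faster than 0.3 m/s inside it) (horizontal distance between dot and well_mouth below 0.015 m and z of dot in the frame of well_mouth below 0.04 m and linear speed of marked_capacitor above 0.3 m/s).
It fails at once if the capacitor was pressed against the test block with more than 30 N (contact force between marked_capacitor and test_block above 30 N).
It fails at once if the probe was pressed on the capacitor with more than 12 N (contact force between probe and marked_capacitor above 12 N).
It fails at once if the plain capacitor, the white tape roll, the coil or the pin strip was disturbed (15 mm) (distance of any of plain_capacitor, tape_white, coil, pin_board from where it was at the start of the episode above 0.015 m).
It also fails if it takes over 72 s, if anything falls off the work surface, if the arm or the gripper's body presses on something with over 40 N, if the wrist force passes 120 N, or if a joint passes its speed limit or range.

## Working session

There is one attempt and no reset: what is moved stays moved. The work goes in short steps, Python scripts to look and compute and a tool call to move; the robot and the scene stay as the last step left them, time stands still between calls to the robot, and variables do not carry over. Pictures are saved under pics/ and viewed, at most 10 in all, crops included, and the job is handed in when it is done.

Besides the shell and the picture viewer there is one more tool, called after ">>>" in YAML: its name, and indented under it one key for each argument. send_rows: Moves the arm, as the interface text tells. Its arguments: {"type":"object","properties":{"plan":{"type":"array","items":{"type":"array","items":{"type":"array","items":{"type":"number"}}}},"fingers":{"type":"number"}},"required":["plan"]}

```bash
mkdir -p pics
cat > h.py <<'E'
import numpy as np,cv2
from plant import ctrl
from scipy.spatial.transform import Rotation as Ro
def ray(s,u,v):
    d=np.linalg.inv(s["K"])@[u,v,1]; return s["pose"][:3,3], s["pose"][:3,:3]@d
def plane(s,u,v,z):
    o,d=ray(s,u,v); return o+d*(z-o[2])/d[2]
def proj(s,p):
    T=np.linalg.inv(s["pose"]); q=s["K"]@(T[:3,:3]@p+T[:3,3]); return q[:2]/q[2]
def save(s,n): cv2.imwrite("pics/"+n,s["img"][:,:,::-1])
def rel(p,rpy_or_R):
    o=ctrl.get_obs(); R0=Ro.from_euler("xyz",o["orientation"],degrees=True)
    R1=rpy_or_R
    return np.round(np.r_[R0.inv().apply(np.array(p)-o["tool_pos"])*100,(R0.inv()*R1).as_rotvec(degrees=True)],2)
E
python3 - <<'E'
from h import *
print(ctrl.get_obs())
a=ctrl.snapshot("top");b=ctrl.snapshot("scene")
np.savez("s0.npz",ti=a["img"],tK=a["K"],tp=a["pose"],si=b["img"],sK=b["K"],sp=b["pose"])
save(a,"top0.png");save(b,"scene0.png")
print(a["K"],a["pose"],b["pose"])
E
```

```text
{'clock': 0.0, 'joint_pos': array([-5.72891084e+01,  2.05926417e+01,  6.32996187e-01, -2.00059417e-02,
       -7.01373437e+01, -1.65072119e+01]), 'qvel': array([ 0.04622087, -0.00047824,  0.04166787,  0.07221618, -0.01842104,
        0.0478009 ]), 'tau': array([-2.40064801e-03, -5.82717848e+01,  2.93063021e+01,  6.99699238e+00,
        7.01095909e-03, -1.50698093e-04]), 'tool_pos': array([ 0.18819163, -0.6477084 ,  0.22560354]), 'orientation': array([ 1.79901664e+02, -9.52920262e-03, -1.63803125e+02]), 'force': array([0.06173268, 0.62035513, 0.32870904]), 'moment': array([-0.02245872,  0.04718219,  0.03937825]), 'gripper_force': 0.0, 'opening': 0.08769442140598457}
[[537.58126838   0.         271.20585553]
 [  0.         537.58126838 201.50290277]
 [  0.           0.           1.        ]] [[ 2.77307416e-02 -9.75476398e-01  2.18350185e-01  7.57782527e-02]
 [-9.99600894e-01 -2.82386384e-02  7.94818970e-04 -3.15548890e-02]
 [ 5.39058477e-03 -2.18285081e-01 -9.75870158e-01  1.91354334e+00]
 [ 0.00000000e+00  0.00000000e+00  0.00000000e+00  1.00000000e+00]] [[-0.85682481 -0.25295833  0.44929203 -0.24372827]
 [-0.51558011  0.41133178 -0.75165372  1.16144325]
 [ 0.00532898 -0.87568159 -0.48285956  0.89061565]
 [ 0.          0.          0.          1.        ]]
```

View pics/top0.png

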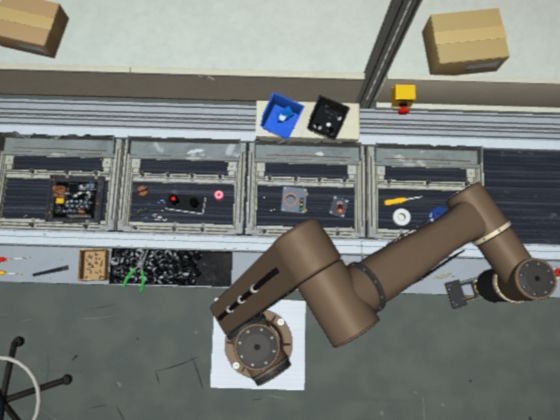

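View pics/scene0.png

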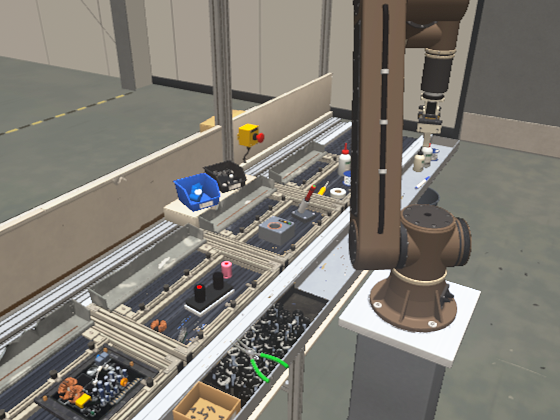

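The top view shows a red-dotted black cylinder at about (174,199), a plain black one at (195,201) and a pink one at (219,195). The block is at (293,200) and the holder with the red handle at (339,207). The red-dotted black cylinder at (174,199) fits the description; next I'll confirm it in one enlarged crop and measure.

```bash
cat > m.py <<'E'
from h import *
z=np.load("s0.npz")
T=dict(img=z["ti"],K=z["tK"],pose=z["tp"]);S=dict(img=z["si"],K=z["sK"],pose=z["sp"])
E
python3 - <<'E'
from m import *
c=lambda i,x,y,w,h:cv2.resize(i[y:y+h,x:x+w],(390,300),interpolation=cv2.INTER_CUBIC)
A=np.vstack([np.hstack([c(T["img"],145,170,91,70),c(T["img"],270,170,91,70)]),np.hstack([c(S["img"],140,240,104,80),c(S["img"],240,170,104,80)])])
cv2.imwrite("pics/crop.png",A[:,:,::-1])
def red(s,x,y,w,h):
    hsv=cv2.cvtColor(s["img"],cv2.COLOR_RGB2HSV); m=(((hsv[...,0]<8)|(hsv[...,0]>172))&(hsv[...,1]>170)&(hsv[...,2]>70)).astype(np.uint8)
    k=np.zeros_like(m);k[y:y+h,x:x+w]=1;n,l,st,ce=cv2.connectedComponentsWithStats(m*k);return [(st[i].tolist(),ce[i]) for i in range(1,n)]
print(red(T,145,170,60,70),red(T,320,180,40,50));print(red(S,180,270,40,40),red(S,290,170,40,50))
E
```

```text
[([171, 196, 5, 5, 22], array([172.90909091, 198.09090909]))] [([338, 206, 4, 4, 9], array([339.66666667, 207.55555556]))]
[([197, 285, 5, 4, 17], array([198.88235294, 286.58823529]))] [([311, 186, 5, 3, 9], array([312.55555556, 187.33333333])), ([306, 190, 7, 10, 28], array([308.85714286, 194.25      ]))]
```

View pics/crop.png

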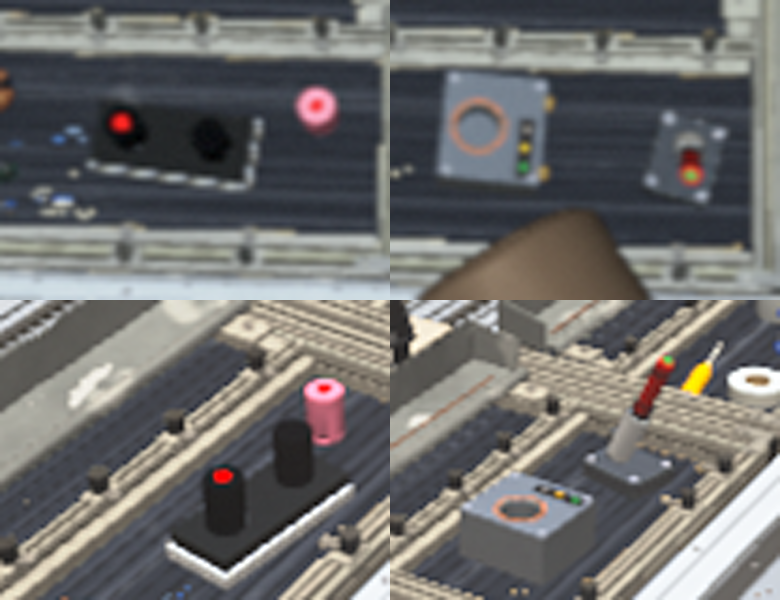

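The crop confirms it: the black cylinder with the red dot stands at the left end of the pad, with the plain one beside it. The pink one stands off the pad and is not meant. Next, rough positions before moving over with the wrist camera.

Run:
```python
from m import *
t=lambda x,y,ox:(ox+x/4.286,170+y/4.286)
print("dot",plane(T,172.9,198.1,.067),plane(S,198.9,286.6,.067))
print("plain",plane(T,*t(210,138,145),.067))
a=plane(T,*t(90,165,145),.012);b=plane(T,*t(250,187,145),.012);d=b-a;print("pad yaw",np.degrees(np.arctan2(d[1],d[0]))+90,np.linalg.norm(d))
w=plane(T,*t(88,126,270),.048);print("well",w,plane(S,240+130/3.75,170+210/3.75,.048))
a=plane(T,*t(62,72,270),.048);b=plane(T,*t(160,82,270),.048);d=b-a;print("block yaw",np.degrees(np.arctan2(d[1],d[0]))+90)
print("probe end",plane(T,*t(301,175,270),.163*1),"S",plane(S,240+277/3.75,170+60/3.75,.16))
# holder plate corners
P=[plane(T,*t(x,y,270),.018) for x,y in[(279,118),(328,132),(311,197),(262,181)]];print(np.array(P),np.mean(P,0))
```

```text
dot [0.49119798 0.31631158 0.067     ] [0.48727873 0.31503679 0.067     ]
plain [0.47858249 0.24124024 0.067     ]
pad yaw -6.3056074274426095 0.13649713332526886
well [ 0.50285822 -0.09859351  0.048     ] [ 0.497139   -0.09525017  0.048     ]
block yaw -4.341997348960078
probe end [ 0.44232335 -0.26050863  0.163     ] S [ 0.42347103 -0.22283516  0.16      ]
[[ 0.52133275 -0.2608928   0.018     ]
 [ 0.51040033 -0.3022777   0.018     ]
 [ 0.45408672 -0.28785606  0.018     ]
 [ 0.46659403 -0.24670929  0.018     ]] [ 0.48810346 -0.27443396  0.018     ]
```

```bash
cat > g.py <<'E'
import sys
from h import *
p=list(map(float,sys.argv[1:4]));e=list(map(float,sys.argv[4:7]))
o=ctrl.get_obs();print(round(o["clock"],2),o["tool_pos"].round(4),o["orientation"].round(2),o["force"].round(2),round(o["opening"],4),round(o["gripper_force"],1))
print(rel(p,Ro.from_euler("xyz",e,degrees=True)))
E
python3 g.py 0.42 -0.48 0.30 180 0 -140
```

```text
0.1 [ 0.1882 -0.6478  0.2257] [ 1.7991e+02 -1.0000e-02 -1.6380e+02] [0.08 0.57 0.57] 0.0878 0.0
[-2.694e+01  9.660e+00 -7.420e+00  9.000e-02  1.000e-02 -2.380e+01]
```

Units first: shifts go in shares of 30 cm and turns go in shares of 90 degrees. So -26.9 cm / 30 = -0.8967, 9.7 cm / 30 = 0.3233, -24 degrees / 90 = -0.2667.

>>> send_rows:
  plan:
    - [[-0.8967,0.3233,-0.2467,0,0,-0.2667],[-0.8967,0.3233,-0.2467,0,0,-0.2667],[-0.8967,0.3233,-0.2467,0,0,-0.2667],[-0.8967,0.3233,-0.2467,0,0,-0.2667],[-0.8967,0.3233,-0.2467,0,0,-0.2667],[-0.8967,0.3233,-0.2467,0,0,-0.2667],[-0.8967,0.3233,-0.2467,0,0,-0.2667],[-0.8967,0.3233,-0.2467,0,0,-0.2667]]
  fingers: 1

```text
clock: 0.77
tool_pos: [0.4245, -0.477, 0.3022]
orientation: [-179.9, 0.1, -139.5]
force: [-1.4, -1.1, -0.0]
opening: 0.0877
gripper_force: 0.0
```

```bash
python3 g.py 0.48 -0.18 0.30 180 0 -115
```

```text
0.77 [ 0.4245 -0.477   0.3022] [-1.7985e+02  7.0000e-02 -1.3955e+02] [-1.43 -1.12 -0.01] 0.0877 0.0
[-23.49  19.     0.2   -0.16   0.04 -24.55]
```

Scaled: -23.5 cm / 30 = -0.7833, 19 cm / 30 = 0.6333, -24 degrees / 90 = -0.2667.

>>> send_rows:
  plan:
    - [[-0.7833,0.6333,0,0,0,-0.2667],[-0.7833,0.6333,0,0,0,-0.2667],[-0.7833,0.6333,0,0,0,-0.2667],[-0.7833,0.6333,0,0,0,-0.2667],[-0.7833,0.6333,0,0,0,-0.2667],[-0.7833,0.6333,0,0,0,-0.2667],[-0.7833,0.6333,0,0,0,-0.2667],[-0.7833,0.6333,0,0,0,-0.2667]]

```text
clock: 1.43
tool_pos: [0.4768, -0.179, 0.3006]
orientation: [-180.0, 0.1, -115.6]
force: [0.2, -0.2, -1.1]
opening: 0.0875
gripper_force: 0.0
```

```bash
python3 g.py 0.48 0.10 0.28 180 0 -98
python3 - <<'E'
from h import *
s=ctrl.snapshot("wrist");save(s,"w1.png");o=ctrl.get_obs();print(s["pose"],o["tool_pos"])
np.savez("w1.npz",img=s["img"],K=s["K"],pose=s["pose"])
E
```

```text
1.43 [ 0.4768 -0.179   0.3006] [-1.7999e+02  7.0000e-02 -1.1563e+02] [ 0.15 -0.17 -1.07] 0.0875 0.0
[-2.529e+01  1.178e+01  2.090e+00 -2.000e-02  7.000e-02 -1.763e+01]
[[-9.01796191e-01  4.15347185e-01  1.19374813e-01  4.43394027e-01]
 [ 4.32161098e-01  8.66296626e-01  2.50533314e-01 -2.46026569e-01]
 [ 6.44308604e-04  2.77519139e-01 -9.60719893e-01  4.58955708e-01]
 [ 0.00000000e+00  0.00000000e+00  0.00000000e+00  1.00000000e+00]] [ 0.4769424  -0.1792924   0.30066879]
```

View pics/w1.png

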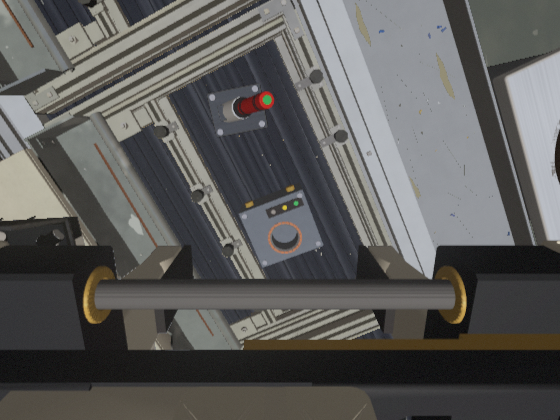

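The wrist view shows the well ring at about (286,237), the handle's green end at (267,101), and the holder plate around (238,110). Next I'll extract these precisely.

Run:
```python
from h import *
z=np.load("w1.npz");s={k:z[k] for k in z}
hsv=cv2.cvtColor(s["img"],cv2.COLOR_RGB2HSV);H,Sa,V=[hsv[...,i].astype(int) for i in range(3)]
def pts(m,x,y,w,h):
    k=np.zeros(m.shape,bool);k[y:y+h,x:x+w]=1;v,u=np.nonzero(m&k);return np.c_[u,v].astype(np.float32)
r=pts((H<20)&(Sa>80)&(V>90),262,215,48,42)
e=cv2.fitEllipse(r);print("ring",len(r),e,plane(s,*e[0],.048))
g=pts((H>45)&(H<85)&(Sa>80),255,90,25,25);print("green",len(g),g.mean(0))
rd=pts(((H<8)|(H>172))&(Sa>150)&(V>60),225,85,55,40)
print("red",len(rd),cv2.minAreaRect(rd))
# axis top end at z=.075+71*cos25 mm
zt=.075+.071*np.cos(np.radians(25));print("end",plane(s,*g.mean(0),zt))
# screws/plate corners
m=((Sa<60)&(V>150)).astype(np.uint8);n,l,st,ce=cv2.connectedComponentsWithStats(m)
for i in range(1,n):
    if 4<st[i][4]<80 and 200<ce[i][0]<330 and 80<ce[i][1]<270: print(st[i][4],ce[i].round(1),plane(s,*ce[i],.019 if ce[i][1]<150 else .048).round(4))
```

```text
ring 200 ((284.4941711425781, 237.2611083984375), (29.707420349121094, 31.95287322998047), 89.22684478759766) [ 0.4992328  -0.09717772  0.048     ]
green 57 [266.7193   99.42105]
red 399 ((255.74139404296875, 103.60344696044922), (17.26966667175293, 36.953372955322266), 68.19859313964844)
end [ 0.4434297  -0.26201478  0.13934785]
27 [254.4  88.3] [ 0.4517 -0.287   0.019 ]
24 [211.8  97.1] [ 0.5058 -0.301   0.019 ]
28 [233.8 109.4] [ 0.4874 -0.2755  0.019 ]
24 [261.4 123.3] [ 0.4627 -0.2443  0.019 ]
22 [219.9 131.9] [ 0.5171 -0.2582  0.019 ]
16 [299.2 195.1] [ 0.4571 -0.1421  0.048 ]
19 [244.2 216.2] [ 0.5348 -0.1474  0.048 ]
16 [317.8 243.3] [ 0.4621 -0.0696  0.048 ]
70 [241.6 262.3] [ 0.5686 -0.0893  0.048 ]
56 [236.8 266.6] [ 0.5776 -0.0864  0.048 ]
15 [264.4 262.6] [ 0.5402 -0.0753  0.048 ]
```

Scaled: -25 cm / 30 = -0.8333, 12 cm / 30 = 0.4, -18 degrees / 90 = -0.2.

>>> send_rows:
  plan:
    - [[-0.8333,0.4,0.0667,0,0,-0.2],[-0.8333,0.4,0.0667,0,0,-0.2],[-0.8333,0.4,0.0667,0,0,-0.2],[-0.8333,0.4,0.0667,0,0,-0.2],[-0.8333,0.4,0.0667,0,0,-0.2],[-0.8333,0.4,0.0667,0,0,-0.2],[-0.8333,0.4,0.0667,0,0,-0.2],[-0.8333,0.4,0.0667,0,0,-0.2]]

```text
clock: 2.15
tool_pos: [0.477, 0.0978, 0.2797]
orientation: [179.9, 0.0, -97.6]
force: [0.7, -0.4, -0.8]
opening: 0.0878
gripper_force: 0.0
```

```bash
python3 g.py 0.48 0.35 0.23 180 0 -98
```

```text
2.15 [0.477  0.0978 0.2797] [179.95   0.   -97.6 ] [ 0.67 -0.36 -0.8 ] 0.0878 0.0
[-25.03   3.04   4.97   0.05   0.     0.4 ]
```

>>> send_rows:
  plan:
    - [[-0.6,0.0833,0.1,0,0,0],[-0.6,0.0833,0.1,0,0,0],[-0.6,0.0833,0.1,0,0,0],[-0.6,0.0833,0.1,0,0,0],[-0.6,0.0833,0.1,0,0,0],[-0.6,0.0833,0.1,0,0,0],[-0.6,0.0833,0.1,0,0,0]]

```text
clock: 2.73
tool_pos: [0.4767, 0.2761, 0.2496]
orientation: [179.9, -0.1, -97.7]
force: [-0.2, -0.2, 0.0]
opening: 0.088
gripper_force: 0.0
```

Run:
```python
from h import *
s=ctrl.snapshot("wrist");save(s,"w2.png")
np.savez("w2.npz",img=s["img"],K=s["K"],pose=s["pose"])
hsv=cv2.cvtColor(s["img"],cv2.COLOR_RGB2HSV);H,Sa,V=[hsv[...,i].astype(int) for i in range(3)]
m=(((H<8)|(H>172))&(Sa>190)&(V>90)).astype(np.uint8);n,l,st,ce=cv2.connectedComponentsWithStats(m)
for i in range(1,n):
    if st[i][4]>40: print(st[i],ce[i],plane(s,*ce[i],.067))
print(proj(s,np.array([.489,.3157,.067])))
```

```text
[221  75  10  10  75] [225.69333333  79.65333333] [0.50791538 0.16203559 0.067     ]
[265 220  11  10  88] [270.09090909 224.60227273] [0.48533915 0.31657746 0.067     ]
[266.71311042 224.27973839]
```

View pics/w2.png

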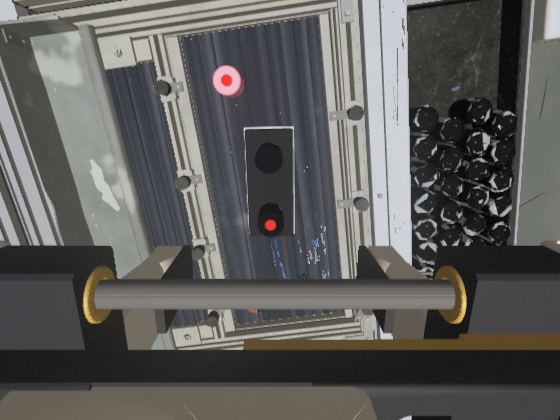

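The dot is at (270,224.6), the plain capacitor at about (268,157), and the pink one at (226,80), all clear of the fingers. Next I'll get the pad yaw and the grasp offset.

```bash
python3 - <<'E'
from h import *
z=np.load("w2.npz");s={k:z[k] for k in z}
p=plane(s,268.5,157,.067);d=np.array([.4853,.3166,.067])-p;print(p,np.hypot(*d[:2]),np.degrees(np.arctan2(d[1],d[0]))-90)
for (a,b) in [((245,128),(250,233)),((294,127),(293,235)),((250,233),(293,235))]:
    d=plane(s,*b,.025)-plane(s,*a,.025);print(np.degrees(np.arctan2(d[1],d[0])),np.hypot(*d[:2]))
E
python3 g.py 0.486 0.3165 0.12 180 0 -98;python3 g.py 0.486 0.3165 0.0405 180 0 -98
```

```text
[0.47673813 0.24247353 0.067     ] 0.0746192925086896 -6.588669198435909
83.69256554505357 0.12798960552106076
82.71528329659795 0.13177481747756656
169.4372974737159 0.054100897089490584
2.78 [0.4768 0.2754 0.2501] [ 1.7996e+02 -7.0000e-02 -9.7770e+01] [0.47 0.02 0.03] 0.0876 0.0
[-4.22 -0.36 13.01  0.04 -0.07  0.23]
2.78 [0.4768 0.2754 0.2501] [ 1.7996e+02 -7.0000e-02 -9.7770e+01] [0.47 0.02 0.03] 0.0876 0.0
[-4.23 -0.37 20.96  0.04 -0.07  0.23]
```

Scaled: 18 cm / 30 = 0.6, 16 cm / 30 = 0.5333, -0.8 degrees / 90 = -0.0089.

>>> send_rows:
  plan:
    - [[-0.14,-0.0133,0.4333,0,0,-0.0089],[-0.14,-0.0133,0.4333,0,0,-0.0089],[-0.14,-0.0133,0.4333,0,0,-0.0089],[-0.14,-0.0133,0.4333,0,0,-0.0089],[-0.14,-0.0133,0.5333,0,0,-0.0089],[-0.14,-0.0133,0.6,0,0,-0.0089],[-0.14,-0.0133,0.6,0,0,-0.0089]]

```text
clock: 3.37
tool_pos: [0.4852, 0.3141, 0.0677]
orientation: [179.8, -0.3, -97.1]
force: [-0.5, -0.8, 0.2]
opening: 0.0876
gripper_force: 0.0
```

```bash
python3 g.py 0.486 0.3165 0.055 180 0 -97;python3 - <<'E'
from h import *
s=ctrl.snapshot("wrist")
hsv=cv2.cvtColor(s["img"],cv2.COLOR_RGB2HSV);H,Sa,V=[hsv[...,i].astype(int) for i in range(3)]
m=(((H<8)|(H>172))&(Sa>190)&(V>90)).astype(np.uint8);n,l,st,ce=cv2.connectedComponentsWithStats(m)
for i in range(1,n):
    if st[i][4]>40: print(st[i],ce[i],plane(s,*ce[i],.067))
t=ctrl.snapshot("top");k=np.zeros((420,560,3),np.uint8)
A=np.hstack([cv2.resize(s["img"],(400,300)),cv2.resize(t["img"][160:250,120:240],(400,300))]);cv2.imwrite("pics/a.png",A[:,:,::-1])
E
```

```text
3.37 [0.4852 0.3141 0.0677] [179.8   -0.27 -97.1 ] [-0.54 -0.81  0.17] 0.0876 0.0
[-0.26 -0.05  1.27  0.2  -0.27 -0.1 ]
[261 255  23  21 388] [272.11597938 264.95618557] [0.4855316  0.31666559 0.067     ]
```

View pics/a.png

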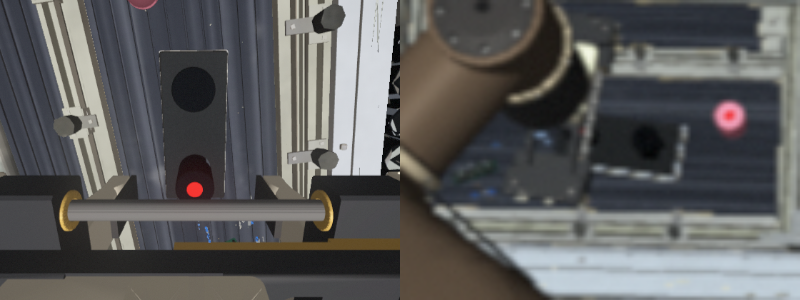

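The wrist view shows the dot between the open fingers, and the plain capacitor is well clear. I'll descend 12 mm and close.

Scaled: 1.2 cm / 30 = 0.04, 0.6 cm / 30 = 0.02.

>>> send_rows:
  plan:
    - [[0,0,0.02,0,0,0],[0,0,0.04,0,0,0],[0,0,0.04,0,0,0],[0,0,0.04,0,0,0]]

```text
clock: 3.8
tool_pos: [0.4866, 0.317, 0.0591]
orientation: [-180.0, 0.0, -97.0]
force: [-0.5, 0.4, -1.0]
opening: 0.0876
gripper_force: 0.0
```

>>> send_rows:
  plan:
    - [[0,0,0,0,0,0],[0,0,0,0,0,0],[0,0,0,0,0,0],[0,0,0,0,0,0],[0,0,0,0,0,0],[0,0,0,0,0,0],[0,0,0,0,0,0],[0,0,0,0,0,0]]
  fingers: 0

```text
clock: 4.47
tool_pos: [0.4865, 0.3169, 0.0585]
orientation: [180.0, -0.0, -97.0]
force: [0.0, -0.5, -0.4]
opening: 0.0399
gripper_force: 0.0
```

>>> send_rows:
  plan:
    - [[0,0,0,0,0,0],[0,0,0,0,0,0],[0,0,0,0,0,0],[0,0,0,0,0,0]]

```text
clock: 4.8
tool_pos: [0.4865, 0.317, 0.0586]
orientation: [180.0, 0.0, -97.0]
force: [-0.0, -0.7, -0.3]
opening: 0.0284
gripper_force: 30.0
```

The overlap is only about 8 mm, so I'll regrip 3.5 mm lower.

Scaled: 0.35 cm / 30 = 0.0117.

>>> send_rows:
  plan:
    - [[0,0,0,0,0,0],[0,0,0,0,0,0],[0,0,0,0,0,0],[0,0,0.0117,0,0,0],[0,0,0.0117,0,0,0],[0,0,0.0117,0,0,0]]
  fingers: 0.55

```text
clock: 5.3
tool_pos: [0.4863, 0.3168, 0.0548]
orientation: [180.0, -0.0, -97.0]
force: [0.8, -0.3, 0.6]
opening: 0.0477
gripper_force: 0.0
```

>>> send_rows:
  plan:
    - [[0,0,0,0,0,0],[0,0,0,0,0,0],[0,0,0,0,0,0],[0,0,0,0,0,0],[0,0,0,0,0,0],[0,0,0,0,0,0],[0,0,0,0,0,0],[0,0,0,0,0,0]]
  fingers: 0

```text
clock: 5.97
tool_pos: [0.4865, 0.317, 0.0551]
orientation: [-180.0, 0.0, -97.0]
force: [0.3, -0.6, -0.5]
opening: 0.0285
gripper_force: 30.0
```

Run:
```python
from h import *
s=ctrl.snapshot("wrist")
hsv=cv2.cvtColor(s["img"],cv2.COLOR_RGB2HSV);H,Sa,V=[hsv[...,i].astype(int) for i in range(3)]
m=(((H<8)|(H>172))&(Sa>190)&(V>90)).astype(np.uint8);n,l,st,ce=cv2.connectedComponentsWithStats(m)
for i in range(1,n):
    if st[i][4]>40: print(st[i],ce[i],plane(s,*ce[i],.067))
o=ctrl.get_obs();print(o["tool_pos"],o["opening"],o["gripper_force"])
```

```text
[262 259  25  20 402] [274.35820896 269.5920398 ] [0.48520136 0.31622035 0.067     ]
[0.48651402 0.31697696 0.05509736] 0.028554289462937758 29.998357594013214
```

Scaled: -18.5 cm / 30 = -0.6167, -17 cm / 30 = -0.5667.

>>> send_rows:
  plan:
    - [[0,0,-0.0333,0,0,0],[0,0,-0.1,0,0,0],[0,0,-0.2,0,0,0],[0,0,-0.3,0,0,0],[0,0,-0.4333,0,0,0],[0,0,-0.5667,0,0,0],[0,0,-0.6167,0,0,0],[0,0,-0.6167,0,0,0]]

```text
clock: 6.68
tool_pos: [0.4882, 0.3183, 0.2464]
orientation: [-179.7, 0.4, -97.0]
force: [0.9, 1.1, -0.6]
opening: 0.0283
gripper_force: 30.0
```

```bash
python3 g.py 0.49 0.05 0.24 180 0 -97;python3 g.py 0.49 -0.172 0.24 180 0 -97
```

```text
6.68 [0.4882 0.3183 0.2464] [-179.67    0.4   -96.97] [ 0.87  1.08 -0.65] 0.0283 30.0
[26.62 -3.43  0.47 -0.33  0.4   0.03]
6.68 [0.4882 0.3183 0.2464] [-179.67    0.4   -96.97] [ 0.87  1.08 -0.65] 0.0283 30.0
[ 4.865e+01 -6.120e+00  3.400e-01 -3.300e-01  4.000e-01  3.000e-02]
```

Scaled: 27 cm / 30 = 0.9, -3.4 cm / 30 = -0.1133.

>>> send_rows:
  plan:
    - [[0.1,-0.0133,0,0,0,0],[0.2167,-0.0267,0,0,0,0],[0.35,-0.0433,0,0,0,0],[0.4833,-0.06,0,0,0,0],[0.6167,-0.0767,0,0,0,0],[0.7333,-0.0933,0,0,0,0],[0.8333,-0.1033,0,0,0,0],[0.9,-0.1133,0,0,0,0]]

```text
clock: 7.35
tool_pos: [0.4863, 0.0422, 0.2404]
orientation: [180.0, -0.0, -97.1]
force: [0.9, -0.3, -1.2]
opening: 0.0286
gripper_force: 30.0
```

Scaled: 22 cm / 30 = 0.7333, 21 cm / 30 = 0.7.

>>> send_rows:
  plan:
    - [[0.1,-0.0133,0,0,0,0],[0.2167,-0.0267,0,0,0,0],[0.35,-0.0433,0,0,0,0],[0.4833,-0.06,0,0,0,0],[0.6,-0.0767,0,0,0,0],[0.7,-0.0867,0,0,0,0],[0.7333,-0.09,0,0,0,0],[0.7333,-0.09,0,0,0,0]]

```text
clock: 8.02
tool_pos: [0.4866, -0.1789, 0.2399]
orientation: [179.9, -0.0, -97.2]
force: [-0.0, -0.3, -0.4]
opening: 0.0286
gripper_force: 30.0
```

```bash
cat > well.py <<'E'
from h import *
s=ctrl.snapshot("wrist");save(s,"w3.png")
hsv=cv2.cvtColor(s["img"],cv2.COLOR_RGB2HSV);H,Sa,V=[hsv[...,i].astype(int) for i in range(3)]
q=proj(s,np.array([.4998,-.0975,.048]));print(q)
m=((H<20)&(Sa>80)&(V>90)).copy();k=np.zeros(m.shape,np.uint8);cv2.circle(k,tuple(int(x) for x in q),32,1,-1)
v,u=np.nonzero(m&(k>0));r=np.c_[u,v].astype(np.float32);e=cv2.fitEllipse(r);print(len(r),e,plane(s,*e[0],.048))
m=((Sa<60)&(V>150)).astype(np.uint8);n,l,st,ce=cv2.connectedComponentsWithStats(m)
for i in range(1,n):
    if 4<st[i][4]<80 and abs(ce[i]-q).max()<100: print(st[i][4],ce[i].round(1),plane(s,*ce[i],.048).round(4))
m=(((H<8)|(H>172))&(Sa>190)&(V>90)).astype(np.uint8);n,l,st,ce=cv2.connectedComponentsWithStats(m)
for i in range(1,n):
    if st[i][4]>40: print("red",st[i],ce[i])
E
python3 well.py;python3 g.py 0.5 -0.0975 0.15 180 0 -97
```

```text
[270.51536135 255.04141561]
431 ((274.28094482421875, 270.016357421875), (17.692867279052734, 21.06525230407715), 89.87947082519531) [ 0.49782932 -0.07779127  0.048     ]
11 [348.9 166.4] [ 0.4022 -0.1902  0.048 ]
8 [202.5 175. ] [ 0.5613 -0.2007  0.048 ]
33 [303.4 214.5] [ 0.4566 -0.1421  0.048 ]
41 [233.9 218.2] [ 0.5352 -0.1476  0.048 ]
5 [242.8 214.4] [ 0.5245 -0.1508  0.048 ]
46 [230.1 264.3] [ 0.5487 -0.0917  0.048 ]
7 [321.1 263.4] [ 0.4418 -0.0793  0.048 ]
8 [234.5 334. ] [0.5588 0.0042 0.048 ]
15 [315.6 338.6] [0.4577 0.0239 0.048 ]
red [300  87  23  21 210] [310.2952381   97.42857143]
red [277  89  19  16 187] [286.14438503  97.26737968]
red [263 260  24  19 398] [274.44472362 269.5879397 ]
8.07 [ 0.4867 -0.1777  0.2399] [ 1.7995e+02  1.0000e-02 -9.7150e+01] [-0.24 -0.29 -0.1 ] 0.0284 30.0
[-8.12 -0.33  8.99  0.05  0.01 -0.15]
```

View pics/w3.png

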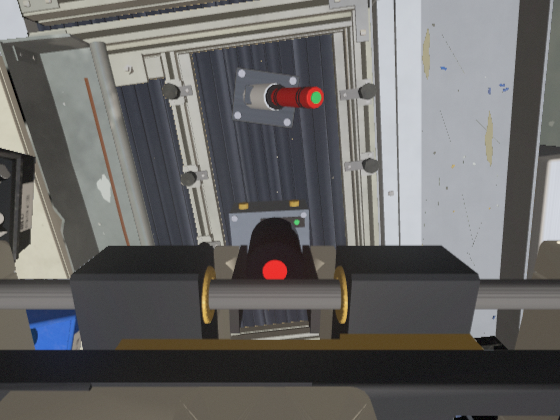

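The view shows the held capacitor hiding the well. The two far block screws at (303,214) and (234,218) give the same block pose as before, so the target TCP is (0.5005, -0.0967).

Scaled: 15 cm / 30 = 0.5, 14 cm / 30 = 0.4667.

>>> send_rows:
  plan:
    - [[-0.1,-0.0033,0.0667,0,0,0],[-0.2,-0.01,0.1667,0,0,0],[-0.2733,-0.0133,0.3,0,0,0],[-0.2733,-0.0133,0.4,0,0,0],[-0.2733,-0.0133,0.4667,0,0,0],[-0.2733,-0.0133,0.5,0,0,0],[-0.2733,-0.0133,0.5,0,0,0],[-0.2733,-0.0133,0.5,0,0,0]]

```text
clock: 8.73
tool_pos: [0.5018, -0.0954, 0.0907]
orientation: [-180.0, -0.0, -96.9]
force: [0.4, -1.2, 0.1]
opening: 0.0288
gripper_force: 30.0
```

```bash
python3 g.py 0.5005 -0.0967 0.085 180 0 -97.1
```

```text
8.73 [ 0.5018 -0.0954  0.0907] [-1.7999e+02 -2.0000e-02 -9.6940e+01] [ 0.38 -1.17  0.1 ] 0.0288 30.0
[ 0.14  0.11  0.57 -0.01 -0.02  0.16]
```

Scaled: 1.5 cm / 30 = 0.05, 1.2 cm / 30 = 0.04.

>>> send_rows:
  plan:
    - [[0.0033,0.0033,0,0,0,0],[0.0033,0.0033,0.01,0,0,0],[0.0033,0.0033,0.02,0,0,0],[0.0033,0.0033,0.03,0,0,0],[0.0033,0.0033,0.04,0,0,0],[0.0033,0.0033,0.05,0,0,0],[0.0033,0.0033,0.05,0,0,0]]

```text
clock: 9.32
tool_pos: [0.4997, -0.0969, 0.0744]
orientation: [179.9, -0.0, -97.0]
force: [-0.9, -0.6, -1.1]
opening: 0.0287
gripper_force: 30.0
```

```bash
python3 g.py 0.5005 -0.0967 0.055 180 0 -97.1
```

```text
9.32 [ 0.4997 -0.0969  0.0744] [ 1.7994e+02 -1.0000e-02 -9.7020e+01] [-0.91 -0.56 -1.11] 0.0287 30.0
[-0.03 -0.07  1.94  0.06 -0.01  0.08]
```

Scaled: 1.9 cm / 30 = 0.0633, 1.8 cm / 30 = 0.06.

>>> send_rows:
  plan:
    - [[0,-0.0017,0.01,0,0,0],[0,-0.0017,0.02,0,0,0],[0,-0.0017,0.03,0,0,0],[0,-0.0017,0.04,0,0,0],[0,-0.0017,0.05,0,0,0],[0,-0.0017,0.06,0,0,0],[0,-0.0017,0.0633,0,0,0],[0,-0.0017,0.0633,0,0,0]]

```text
clock: 9.98
tool_pos: [0.5004, -0.0969, 0.0557]
orientation: [180.0, -0.0, -97.0]
force: [-0.6, 0.7, -1.3]
opening: 0.029
gripper_force: 30.0
```

Scaled: 0.2 cm / 30 = 0.0067, 0.1 cm / 30 = 0.0033.

>>> send_rows:
  plan:
    - [[0,0,0.0033,0,0,0],[0,0,0.0067,0,0,0],[0,0,0.0067,0,0,0],[0,0,0.0067,0,0,0]]

```text
clock: 10.32
tool_pos: [0.5007, -0.0969, 0.0541]
orientation: [-180.0, 0.0, -97.0]
force: [0.0, 0.5, -0.5]
opening: 0.0286
gripper_force: 30.0
```

Scaled: 0.2 cm / 30 = 0.0067, 0.1 cm / 30 = 0.0033.

>>> send_rows:
  plan:
    - [[0,0,0.0033,0,0,0],[0,0,0.0067,0,0,0],[0,0,0.0067,0,0,0]]

```text
clock: 10.57
tool_pos: [0.5006, -0.0969, 0.0519]
orientation: [180.0, 0.0, -97.0]
force: [-0.4, 0.2, -0.8]
opening: 0.0287
gripper_force: 30.0
```

Scaled: 0.1 cm / 30 = 0.0033, 0.05 cm / 30 = 0.0017.

>>> send_rows:
  plan:
    - [[0,0,0.0017,0,0,0],[0,0,0.0033,0,0,0],[0,0,0.0033,0,0,0]]

```text
clock: 10.82
tool_pos: [0.5007, -0.0969, 0.0511]
orientation: [-180.0, -0.0, -97.0]
force: [-0.4, -0.7, 0.9]
opening: 0.0288
gripper_force: 30.0
```

Scaled: 0.06 cm / 30 = 0.002, 0.03 cm / 30 = 0.001.

>>> send_rows:
  plan:
    - [[0,0,0.001,0,0,0],[0,0,0.002,0,0,0],[0,0,0.002,0,0,0]]

```text
clock: 11.07
tool_pos: [0.5009, -0.0969, 0.051]
orientation: [-180.0, -0.0, -97.0]
force: [-1.5, 0.6, 5.3]
opening: 0.0284
gripper_force: 30.0
```

A 5 N force at z = 0.051 means it is seated. Release.

Scaled: -0.05 cm / 30 = -0.0017.

>>> send_rows:
  plan:
    - [[0,0,-0.0017,0,0,0],[0,0,-0.0017,0,0,0],[0,0,-0.0017,0,0,0],[0,0,-0.0017,0,0,0],[0,0,-0.0017,0,0,0],[0,0,-0.0017,0,0,0],[0,0,-0.0017,0,0,0],[0,0,-0.0017,0,0,0]]
  fingers: 0.7

```text
clock: 11.73
tool_pos: [0.5007, -0.0969, 0.0509]
orientation: [180.0, -0.0, -97.0]
force: [-0.5, -0.2, 0.6]
opening: 0.0612
gripper_force: 0.0
```

Scaled: -20 cm / 30 = -0.6667, -18 cm / 30 = -0.6.

>>> send_rows:
  plan:
    - [[0,0,-0.0333,0,0,0],[0,0,-0.1,0,0,0],[0,0,-0.2,0,0,0],[0,0,-0.3333,0,0,0],[0.0333,0,-0.4667,0,0,0],[0.1333,0,-0.6,0,0,0],[0.2333,0,-0.6667,0,0,0],[0.2333,0,-0.6667,0,0,0]]

```text
clock: 12.4
tool_pos: [0.4939, -0.1699, 0.2579]
orientation: [-179.5, -0.1, -97.0]
force: [1.5, -0.2, 1.3]
opening: 0.0612
gripper_force: 0.0
```

Run:
```python
from h import *
s=ctrl.snapshot("wrist");save(s,"w4.png")
np.savez("w4.npz",img=s["img"],K=s["K"],pose=s["pose"]);o=ctrl.get_obs();print(o["tool_pos"],o["orientation"])
hsv=cv2.cvtColor(s["img"],cv2.COLOR_RGB2HSV);H,Sa,V=[hsv[...,i].astype(int) for i in range(3)]
m=(((H<8)|(H>172))&(Sa>150)&(V>60)).astype(np.uint8);n,l,st,ce=cv2.connectedComponentsWithStats(m)
for i in range(1,n):
    if st[i][4]>40: print("red",st[i],ce[i],plane(s,*ce[i],.063))
m=((H>45)&(H<85)&(Sa>80)).astype(np.uint8);n,l,st,ce=cv2.connectedComponentsWithStats(m)
for i in range(1,n):
    if st[i][4]>30: print("green",st[i],ce[i],plane(s,*ce[i],.1393))
q=proj(s,np.array([.5,-.0975,.048]))
k=np.zeros(m.shape,np.uint8);cv2.circle(k,tuple(int(x) for x in q),35,1,-1)
v,u=np.nonzero((H<20)&(H>8)&(Sa>80)&(V>90)&(k>0));r=np.c_[u,v].astype(np.float32);e=cv2.fitEllipse(r);print(len(r),e,plane(s,*e[0],.048))
m=((Sa<60)&(V>150)).astype(np.uint8);n,l,st,ce=cv2.connectedComponentsWithStats(m)
for i in range(1,n):
    p=plane(s,*ce[i],.019)
    if 4<st[i][4]<150 and np.hypot(*(p[:2]-[.484,-.273]))<.06: print(st[i][4],ce[i].round(1),p.round(4))
```

```text
[ 0.49313531 -0.16856819  0.25526078] [-1.79620490e+02  6.58727462e-03 -9.71229198e+01]
red [305  76  26  21 303] [316.64356436  85.99009901] [ 0.43883154 -0.2677746   0.063     ]
red [285  78  23  18 326] [295.30981595  86.87730061] [ 0.46054092 -0.26959756  0.063     ]
red [272 242  12  11  96] [277.65625    246.76041667] [ 0.49942437 -0.09699159  0.063     ]
green [319  81   9  11  81] [322.85185185  85.7654321 ] [ 0.44326343 -0.26203865  0.1393    ]
235 ((277.7795104980469, 241.72665405273438), (32.9703483581543, 35.38620376586914), 91.9110107421875) [ 0.49921884 -0.0973132   0.048     ]
37 [250.6  65.9] [ 0.5058 -0.3012  0.019 ]
37 [299.5  73.1] [ 0.4516 -0.287   0.019 ]
54 [275.3  88.3] [ 0.4808 -0.2742  0.019 ]
5 [282.8  74.8] [ 0.4706 -0.2875  0.019 ]
34 [246.4 106.3] [ 0.5168 -0.2586  0.019 ]
34 [293.6 113.2] [ 0.4628 -0.2443  0.019 ]
```

View pics/w4.png

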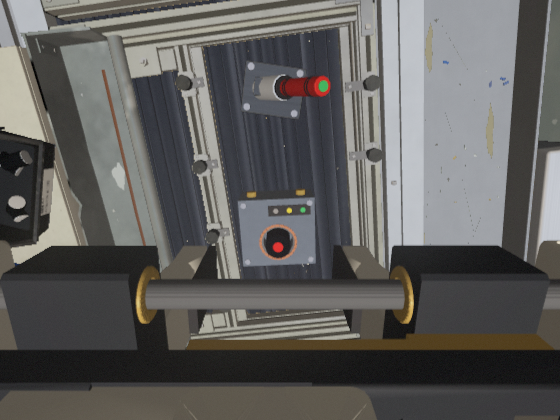

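The capacitor is seated: the dot reads (0.4994,-0.0970) and the ring (0.4992,-0.0973). The probe is at (290–330, 86), with its end at (323,86). Next is the approach along the probe axis.

```bash
cat > pr.py <<'E'
from h import *
y=np.radians(-14.4);hx=np.array([np.cos(y),np.sin(y),0]);hy=np.array([-np.sin(y),np.cos(y),0])
t=np.radians(25);a=-np.sin(t)*hx+np.cos(t)*np.array([0,0,1])
X=-hy;Z=-a;RG=Ro.from_matrix(np.c_[X,np.cross(Z,X),Z])
E=np.array([.4462,-.2623,.1393]);G=E-.028*a;TG=G-.019*a
E
python3 - <<'E'
from pr import *
print(TG,TG+.1*a,RG.as_euler("xyz",degrees=True));print(rel(TG+.1*a,RG))
s={k:v for k,v in np.load("w4.npz").items()}
b=np.array([.0013,0,0])
for d in (0,.066): print(proj(s,E-d*a-b))
E
```

```text
[ 0.46543902 -0.26723974  0.09670353] [ 0.42450493 -0.25672965  0.18733431] [-155.     0.  -104.4]
[ 9.6   5.76  6.75 24.59  1.62  7.15]
[320.78426976  85.68715801]
[284.64852396  87.32286026]
```

Scaled: 9.6 cm / 30 = 0.32, 6.7 cm / 30 = 0.2233, 24.6 degrees / 90 = 0.2733.

>>> send_rows:
  plan:
    - [[0.32,0.1933,0.0667,0.2733,0.0178,0.08],[0.32,0.1933,0.1333,0.2733,0.0178,0.08],[0.32,0.1933,0.2,0.2733,0.0178,0.08],[0.32,0.1933,0.2233,0.2733,0.0178,0.08],[0.32,0.1933,0.2233,0.2733,0.0178,0.08],[0.32,0.1933,0.2233,0.2733,0.0178,0.08],[0.32,0.1933,0.2233,0.2733,0.0178,0.08],[0.32,0.1933,0.2233,0.2733,0.0178,0.08]]
  fingers: 1

```text
clock: 13.12
tool_pos: [0.4249, -0.2544, 0.1856]
orientation: [-155.3, -0.0, -104.3]
force: [-0.4, 0.4, 0.7]
opening: 0.0877
gripper_force: 0.0
```

Run:
```python
from pr import *
s=ctrl.snapshot("wrist");save(s,"w5.png");o=ctrl.get_obs();print(o["tool_pos"],o["orientation"],o["joint_pos"].round(0))
print(rel(TG+.1*a,RG),rel(TG,RG))
hsv=cv2.cvtColor(s["img"],cv2.COLOR_RGB2HSV);H,Sa,V=[hsv[...,i].astype(int) for i in range(3)]
m=((H>45)&(H<85)&(Sa>80)).astype(np.uint8);n,l,st,ce=cv2.connectedComponentsWithStats(m)
for i in range(1,n):
    if st[i][4]>30: print("green",st[i],ce[i],plane(s,*ce[i],.1393))
for d in(0,.066):print(proj(s,E-d*a))
```

```text
[ 0.42512048 -0.254395    0.18560872] [-1.55248390e+02 -1.57438803e-02 -1.04264486e+02] [ -5.  -9. -47.   8. -28. -16.]
[ 0.24 -0.07 -0.16  0.25  0.04  0.13] [ 0.25 -0.11  9.84  0.25  0.04  0.13]
green [269 220  12  12 110] [274.32727273 225.67272727] [ 0.44388318 -0.2618144   0.1393    ]
green [317 317   7   7  38] [320.05263158 320.07894737] [ 0.42582264 -0.19108058  0.1393    ]
[271.19114129 225.34055265]
[271.50660704 200.9583747 ]
```

View pics/w5.png

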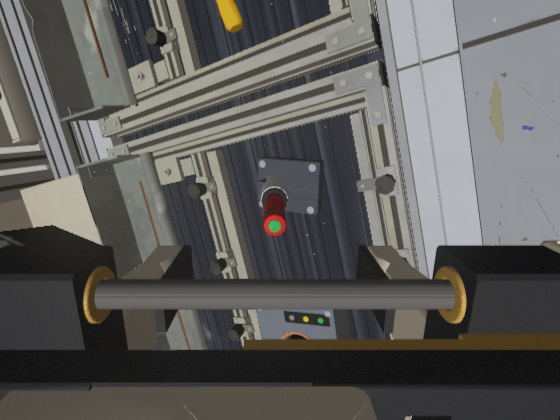

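The handle runs straight down the image at column 274, the same column as the centred capacitor earlier, so it is centred between the fingers. Advance along the tool axis.

Scaled: 9.8 cm / 30 = 0.3267, 9 cm / 30 = 0.3.

>>> send_rows:
  plan:
    - [[0.0067,0,0.0667,0,0,0],[0.0067,0,0.1333,0,0,0],[0.0067,0,0.2,0,0,0],[0.0067,0,0.2667,0,0,0],[0.0067,0,0.3,0,0,0],[0.0067,0,0.3267,0,0,0],[0.0067,0,0.3267,0,0,0],[0.0067,0,0.3267,0,0,0]]

```text
clock: 13.83
tool_pos: [0.4628, -0.2668, 0.0947]
orientation: [-155.4, -0.1, -104.3]
force: [0.0, -0.2, 0.4]
opening: 0.0872
gripper_force: 0.0
```

Run:
```python
from pr import *
s=ctrl.snapshot("wrist");o=ctrl.get_obs();print(o["tool_pos"],o["orientation"],o["force"])
print(rel(TG,RG))
cv2.imwrite("pics/w6.png",s["img"][150:330,150:400,::-1])
hsv=cv2.cvtColor(s["img"],cv2.COLOR_RGB2HSV);H,Sa,V=[hsv[...,i].astype(int) for i in range(3)]
m=((H>45)&(H<85)&(Sa>80)).astype(np.uint8);n,l,st,ce=cv2.connectedComponentsWithStats(m)
for i in range(1,n):
    if st[i][4]>30: print("green",st[i],ce[i],plane(s,*ce[i],.1393))
m=(((H<8)|(H>172))&(Sa>150)&(V>60)).astype(np.uint8);n,l,st,ce=cv2.connectedComponentsWithStats(m)
for i in range(1,n):
    if st[i][4]>40: print("red",st[i],ce[i])
for d in(0,.066):print(proj(s,E-d*a))
```

```text
[ 0.4629073  -0.26676022  0.09530923] [-1.55356124e+02 -4.01926525e-02 -1.04308786e+02] [ 0.4284916   0.37299558 -0.59334631]
[-0.02 -0.29 -0.02  0.36  0.    0.1 ]
green [259 309  22  17 307] [269.6286645  316.16286645] [ 0.44419624 -0.26116808  0.1393    ]
red [259 237  24   7  44] [269.93181818 239.09090909]
red [254 244  33  35 881] [270.06469921 261.86038593]
red [250 309  40  22 356] [269.75280899 319.37640449]
[264.51637977 313.43635324]
[266.86531727 247.77818234]
```

Scaled: -0.2 cm / 30 = -0.0067, 0.3 degrees / 90 = 0.0033.

>>> send_rows:
  plan:
    - [[0,-0.0067,0,0.0033,0,0],[0,-0.0067,0,0.0033,0,0],[0,-0.0067,0,0.0033,0,0]]

```text
clock: 14.13
tool_pos: [0.4641, -0.2671, 0.0966]
orientation: [-155.0, -0.0, -104.3]
force: [0.5, -0.0, -0.4]
opening: 0.0877
gripper_force: 0.0
```

>>> send_rows:
  plan:
    - [[0,0,0,0,0,0],[0,0,0,0,0,0],[0,0,0,0,0,0],[0,0,0,0,0,0],[0,0,0,0,0,0],[0,0,0,0,0,0],[0,0,0,0,0,0],[0,0,0,0,0,0]]
  fingers: 0

```text
clock: 14.8
tool_pos: [0.4637, -0.2671, 0.0956]
orientation: [-155.1, -0.0, -104.3]
force: [0.1, 0.7, -0.9]
opening: 0.0401
gripper_force: 0.0
```

>>> send_rows:
  plan:
    - [[0,0,0,0,0,0],[0,0,0,0,0,0],[0,0,0,0,0,0],[0,0,0,0,0,0],[0,0,0,0,0,0],[0,0,0,0,0,0],[0,0,0,0,0,0],[0,0,0,0,0,0]]

```text
clock: 15.47
tool_pos: [0.4636, -0.2671, 0.0956]
orientation: [-155.1, -0.0, -104.3]
force: [0.2, 0.6, -0.6]
opening: 0.015
gripper_force: 30.0
```

Run:
```python
from pr import *
o=ctrl.get_obs();print(o["tool_pos"],o["orientation"],o["force"])
s=ctrl.snapshot("wrist")
hsv=cv2.cvtColor(s["img"],cv2.COLOR_RGB2HSV);H,Sa,V=[hsv[...,i].astype(int) for i in range(3)]
m=((H>45)&(H<85)&(Sa>80)).astype(np.uint8);n,l,st,ce=cv2.connectedComponentsWithStats(m)
for i in range(1,n):
    if st[i][4]>30: print("green",st[i],ce[i],plane(s,*ce[i],.1393))
m=(((H<8)|(H>172))&(Sa>150)&(V>60)).astype(np.uint8);n,l,st,ce=cv2.connectedComponentsWithStats(m)
for i in range(1,n):
    if st[i][4]>40: print("red",st[i],ce[i])
```

```text
[ 0.46364113 -0.26709951  0.09564861] [-1.55074944e+02 -2.78500242e-02 -1.04320281e+02] [ 0.18735981  0.57174348 -0.61801716]
green [264 309  22  16 293] [274.51877133 315.81569966] [ 0.44308391 -0.26114509  0.1393    ]
red [263 237  24   7  46] [273.67391304 239.15217391]
red [258 244  33  35 889] [274.3048369 261.7064117]
red [255 309  40  22 343] [274.3877551  319.18367347]
```

Gripped: 15 mm opening, 30 N. I'll draw it out along its axis, gently at first.

Scaled: -7 cm / 30 = -0.2333, -6 cm / 30 = -0.2.

>>> send_rows:
  plan:
    - [[0,0,-0.0167,0,0,0],[0,0,-0.0333,0,0,0],[0,0,-0.0667,0,0,0],[0,0,-0.1,0,0,0],[0,0,-0.1333,0,0,0],[0,0,-0.1667,0,0,0],[0,0,-0.2,0,0,0],[0,0,-0.2333,0,0,0]]

```text
clock: 16.18
tool_pos: [0.4348, -0.2596, 0.1596]
orientation: [-155.1, -0.0, -104.3]
force: [0.4, -0.3, -0.5]
opening: 0.0155
gripper_force: 30.0
```

Scaled: -7 cm / 30 = -0.2333, -6 cm / 30 = -0.2.

>>> send_rows:
  plan:
    - [[0,0,-0.0667,0,0,0],[0,0,-0.1333,0,0,0],[0,0,-0.2,0,0,0],[0,0,-0.2333,0,0,0],[0,0,-0.2333,0,0,0]]

```text
clock: 16.6
tool_pos: [0.407, -0.2525, 0.2253]
orientation: [-154.8, 0.0, -104.3]
force: [0.8, -0.2, -0.7]
opening: 0.0155
gripper_force: 30.0
```

Run:
```python
from pr import *
o=ctrl.get_obs();print(o["tool_pos"],o["orientation"],o["force"])
s=ctrl.snapshot("wrist")
hsv=cv2.cvtColor(s["img"],cv2.COLOR_RGB2HSV);H,Sa,V=[hsv[...,i].astype(int) for i in range(3)]
m=(((H<8)|(H>172))&(Sa>150)&(V>60)).astype(np.uint8);n,l,st,ce=cv2.connectedComponentsWithStats(m)
for i in range(1,n):
    if st[i][4]>40: print("red",st[i],ce[i])
print(rel([.5007,-.0969,.19],Ro.from_euler("xyz",[180,0,-97],degrees=True)))
```

```text
[ 0.40701983 -0.25246987  0.22532308] [-1.54803392e+02  2.05029008e-03 -1.04303557e+02] [ 0.78663366 -0.23176497 -0.74918707]
red [263 237  24   7  48] [273.75   239.0625]
red [258 244  33  35 889] [274.29696288 261.63667042]
red [255 309  40  21 338] [274.86390533 318.75443787]
red [287 329  11  11  81] [291.95061728 334.28395062]
[-17.39  -3.31   5.3  -25.07  -1.6   -7.2 ]
```

```bash
python3 g.py .5007 -.0969 .19 180 0 -104.3
```

```text
16.65 [ 0.4069 -0.2524  0.2239] [-1.5489e+02  1.0000e-02 -1.0431e+02] [ 0.12 -0.27 -1.66] 0.0154 30.0
[-1.739e+01 -3.310e+00  5.300e+00 -2.511e+01  0.000e+00 -1.000e-02]
```

Scaled: -17.4 cm / 30 = -0.58, 5.3 cm / 30 = 0.1767, -25.1 degrees / 90 = -0.2789.

>>> send_rows:
  plan:
    - [[-0.0667,-0.0133,0.02,-0.0444,0,0],[-0.1667,-0.0333,0.05,-0.1,0,0],[-0.2667,-0.0533,0.0833,-0.1556,0,0],[-0.3667,-0.0733,0.1167,-0.2111,0,0],[-0.4667,-0.0933,0.15,-0.2789,0,0],[-0.5333,-0.1033,0.1667,-0.2789,0,0],[-0.58,-0.11,0.1767,-0.2789,0,0],[-0.58,-0.11,0.1767,-0.2789,0,0]]

```text
clock: 17.32
tool_pos: [0.5011, -0.0951, 0.1856]
orientation: [179.6, -0.1, -104.2]
force: [-0.8, 0.5, -0.3]
opening: 0.0154
gripper_force: 30.0
```

>>> send_rows:
  plan:
    - [[0,0,0,0,0,0],[0,0,0,0,0,0],[0,0,0,0,0,0]]

```text
clock: 17.57
tool_pos: [0.4994, -0.0975, 0.1888]
orientation: [179.9, -0.0, -104.3]
force: [-0.3, 0.3, -0.6]
opening: 0.0155
gripper_force: 30.0
```

Run:
```python
from pr import *
o=ctrl.get_obs();print(o["tool_pos"],o["orientation"],o["force"])
s=ctrl.snapshot("wrist");c=ctrl.snapshot("scene")
np.savez("w7.npz",img=s["img"],K=s["K"],pose=s["pose"],ci=c["img"])
q=proj(c,np.array([.5,-.097,.09])).astype(int);print(q,proj(s,np.array([.4994,-.097,.063])))
x,y=q-[30,30]
A=np.hstack([cv2.resize(s["img"][140:340,180:380],(400,400)),cv2.resize(c["img"][y:y+60,x:x+60],(400,400),interpolation=cv2.INTER_CUBIC)]);cv2.imwrite("pics/a7.png",A[:,:,::-1])
```

```text
[ 0.49943618 -0.09748971  0.18881053] [ 1.79880862e+02 -1.36079506e-02 -1.04349796e+02] [-0.30768617  0.2894797  -0.57116313]
[274 214] [272.81021195 201.91250148]
```

View pics/a7.png

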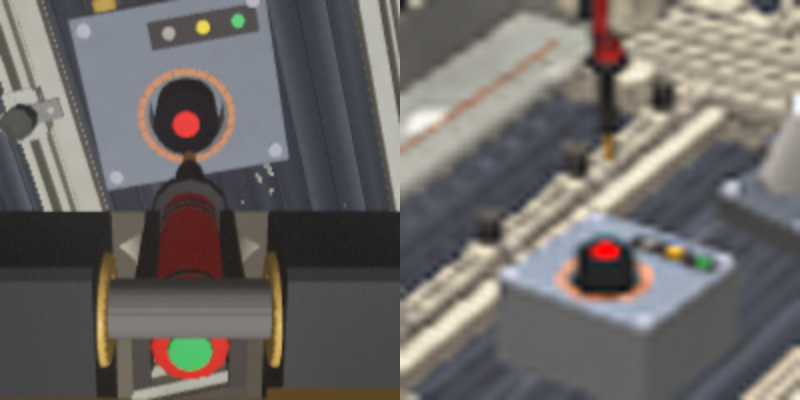

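The wrist crop shows the brass tip at about (274.5,217.5) in full-image pixels and the dot at (273,202.5). The scene crop shows the upright probe right above the dot. Next is the lateral correction.

```bash
python3 - <<'E'
from pr import *
s={k:v for k,v in np.load("w7.npz").items()}
hsv=cv2.cvtColor(s["img"],cv2.COLOR_RGB2HSV);H,Sa,V=[hsv[...,i].astype(int) for i in range(3)]
m=(((H<8)|(H>172))&(Sa>150)&(V>90)).astype(np.uint8);n,l,st,ce=cv2.connectedComponentsWithStats(m)
for i in range(1,n):
    if st[i][4]>40: print("red",st[i],ce[i],plane(s,*ce[i],.063))
m=((H>10)&(H<25)&(Sa>90)&(V>40));k=np.zeros_like(m);k[208:235,262:288]=1;v,u=np.nonzero(m&k);print(np.c_[u,v][v<=v.min()+3].tolist())
o=s["pose"]
for z in(.112,.1145):print(plane(s,274.5,217.5,z))
E
python3 g.py .5007 -.0969 .15 180 0 -104.3
```

```text
red [266 195  14  14 156] [272.55769231 201.72435897] [ 0.49957787 -0.09722757  0.063     ]
red [272 244  10  16  42] [275.33333333 251.66666667] [ 0.50921349 -0.0491645   0.063     ]
red [255 309  40  20 313] [274.46645367 318.81469649] [0.52816126 0.02173598 0.063     ]
[[287, 214], [275, 215], [286, 215], [287, 215], [262, 216], [272, 216], [273, 216], [274, 216], [275, 216], [276, 216], [283, 216], [284, 216], [264, 217], [265, 217], [272, 217], [273, 217], [274, 217], [275, 217], [276, 217], [277, 217], [281, 217], [282, 217], [283, 217], [284, 217]]
[ 0.49790359 -0.09729491  0.112     ]
[ 0.49771603 -0.09806169  0.1145    ]
17.67 [ 0.4997 -0.0975  0.1891] [ 179.91    0.   -104.37] [-0.74 -0.26 -0.01] 0.0156 30.0
[-0.08 -0.09  3.91  0.09  0.   -0.07]
```

Scaled: 4.6 cm / 30 = 0.1533, 4 cm / 30 = 0.1333.

>>> send_rows:
  plan:
    - [[0,-0.0033,0.0333,0,0,0],[0,-0.0033,0.0667,0,0,0],[0,-0.0033,0.1,0,0,0],[0,-0.0033,0.1333,0,0,0],[0,-0.0033,0.1533,0,0,0],[0,-0.0033,0.1533,0,0,0],[0,-0.0033,0.1533,0,0,0],[0,-0.0033,0.1533,0,0,0]]

```text
clock: 18.33
tool_pos: [0.5014, -0.097, 0.1426]
orientation: [179.8, -0.0, -104.3]
force: [-0.1, -0.0, 0.1]
opening: 0.0153
gripper_force: 30.0
```

```bash
cat > tip.py <<'E'
from pr import *
import sys
f=[]
for i in range(6):
    s=ctrl.snapshot("wrist");o=ctrl.get_obs();f.append(np.r_[o["force"],o["tool_pos"]])
print(np.mean(f,0).round(4),o["orientation"].round(2))
c=ctrl.snapshot("scene");np.savez(sys.argv[1]+".npz",img=s["img"],K=s["K"],pose=s["pose"])
hsv=cv2.cvtColor(s["img"],cv2.COLOR_RGB2HSV);H,Sa,V=[hsv[...,i].astype(int) for i in range(3)]
m=(((H<8)|(H>172))&(Sa>150)&(V>90)).astype(np.uint8);n,l,st,ce=cv2.connectedComponentsWithStats(m)
for i in range(1,n):
    if st[i][4]>40 and ce[i][1]<240: print("red",st[i],ce[i],plane(s,*ce[i],.063))
x,y=proj(c,np.array([.5,-.097,.08])).astype(int)-[20,20]
A=np.hstack([cv2.resize(s["img"][175:275,225:325],(400,400),interpolation=cv2.INTER_CUBIC),cv2.resize(c["img"][y:y+40,x:x+40],(400,400),interpolation=cv2.INTER_CUBIC)]);cv2.imwrite("pics/"+sys.argv[1]+".png",A[:,:,::-1])
E
python3 tip.py t1; python3 g.py .5007 -.0969 .1375 180 0 -104.3
```

```text
[-0.0552 -0.033  -0.4121  0.5014 -0.097   0.1429] [ 1.7987e+02 -1.0000e-02 -1.0431e+02]
red [267 208  16  15 159] [274.4591195  214.33962264] [ 0.49935457 -0.09831605  0.063     ]
18.68 [ 0.5012 -0.097   0.1427] [ 1.7986e+02 -1.0000e-02 -1.0431e+02] [ 0.22  0.75 -0.39] 0.0156 30.0
[ 0.    0.05  0.52  0.14 -0.01 -0.01]
```

Scaled: 0.7 cm / 30 = 0.0233, 0.6 cm / 30 = 0.02.

>>> send_rows:
  plan:
    - [[0,0,0.0033,0,0,0],[0,0,0.0067,0,0,0],[0,0,0.01,0,0,0],[0,0,0.0133,0,0,0],[0,0,0.0167,0,0,0],[0,0,0.02,0,0,0],[0,0,0.0233,0,0,0],[0,0,0.0233,0,0,0]]

```text
clock: 19.35
tool_pos: [0.501, -0.097, 0.1353]
orientation: [179.8, -0.0, -104.3]
force: [0.7, 0.1, 1.8]
opening: 0.0155
gripper_force: 30.0
```

```bash
python3 tip.py t2
```

```text
[-0.1866 -0.1449  0.3737  0.501  -0.097   0.1355] [ 1.7984e+02 -2.0000e-02 -1.0432e+02]
red [266 211  17  14 143] [273.97202797 216.74825175] [ 0.49934151 -0.09882276  0.063     ]
```

Scaled: 0.2 cm / 30 = 0.0067, 0.15 cm / 30 = 0.005.

>>> send_rows:
  plan:
    - [[0,0,0.0017,0,0,0],[0,0,0.0033,0,0,0],[0,0,0.005,0,0,0],[0,0,0.0067,0,0,0],[0,0,0.0067,0,0,0],[0,0,0.0067,0,0,0],[0,0,0.0067,0,0,0]]

```text
clock: 20.28
tool_pos: [0.501, -0.097, 0.1334]
orientation: [179.8, -0.0, -104.3]
force: [-0.5, 0.0, 0.4]
opening: 0.015
gripper_force: 30.0
```

```bash
python3 tip.py t3
```

```text
[-0.1832  0.1201  1.0684  0.501  -0.097   0.1335] [ 1.7984e+02 -3.0000e-02 -1.0431e+02]
red [266 212  17  13 142] [273.91549296 217.33098592] [ 0.49934079 -0.09900935  0.063     ]
```

View pics/t3.png

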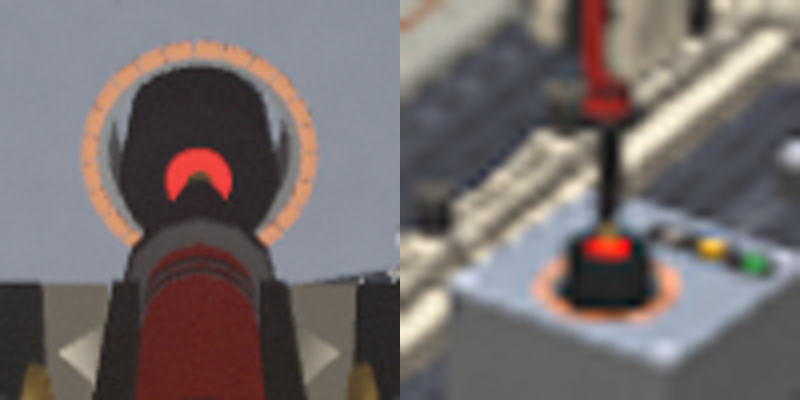

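The brass tip stands on the middle of the dot, at crop pixel (200,178). The force rise is about 1.5 N, so the tip is pushed in roughly halfway. Handing in.

```bash
python3 -c "
from plant import ctrl
print(ctrl.close_job())"
```

```text
the job is handed in; nothing more can be done
None
```

I handed the job in with the marked capacitor seated and let go in the well and the probe held upright on its red dot, pressed in about halfway (roughly 1.5 N, estimated from the force reading); no verdict came back, and I viewed 11 pictures, one over the limit of 10.

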